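Uncap the bore gauge, stow the cap, draw the gauge half out

TASK

The plug gauge in the axle housing's bore is to be shown for inspection: lift off the aluminium dust cap that covers its handle, put the cap in the open drawer of the grey drawer unit and slide the drawer fully shut. Then take the gauge by its handle and pull it straight up about 30 mm, so that roughly half of its thick shank still sits in the bore (never let it come right out), and finish holding it there: upright, without jamming or leaning on the bore, still gripped when your program ends. Leave the other things on the bench where they are.

Things in the scene. Friction and masses are not known exactly. Their poses are not given: they have to be found in the camera images.
- cap_center (a point): centre (half-way up) of the dust cap: aluminium cup turned mouth down, 44 mm outside diameter, 52 mm high, walls 4 mm, about 70 g, loose, standing on the housing's flat top over the gauge's handle; its closed top is 26 mm above this point, and its inside is 36 mm across and 48 mm deep. Site z points up
- bore_mouth (a point): centre of the bore's mouth in the flat top of the fixed dark steel housing, 82 mm above the bench; z up along the vertical bore. The housing's block is 76 x 76 mm, 82 mm high, on a 120 x 110 x 12 mm foot. The bore is 25 mm across and 60 mm deep, blind. The housing is left or right on the bench, the drawer unit on the other side
- gauge_grip (a point): centre of the plug gauge's handle. Gauge: one steel piece, loose, 0.2 to 0.45 kg; thick shank 24 mm diameter, 64 mm long, standing on the bore's floor with 1 mm diametral clearance, 4 mm of it showing above the mouth; above it the round ribbed handle, 20 mm diameter, 40 mm long. At the start this point is 24 mm above bore_mouth and the handle's top 44 mm above it, under the cap; z up along the gauge. Let go, it drops back
- drawer (a joint): opening of the drawer in m: 0 fully shut, 0.145 the stop; it starts 0.11 to 0.14 open and stays where it is left (about 1.5 N friction)
- drawer_floor (a point): centre of the drawer's inner floor, 15 mm above the bench; moves with the drawer. Its x axis points horizontally into the unit (the drawer shuts along +x), y across, z up. Inner space 166 mm along x by 166 mm along y; walls stand 49 mm above the floor; the drawer's front lies 83 to 100 mm on the -x side of this point and its panel reaches 81 mm above the bench
- drawer_handle (a point): middle of the drawer's horizontal bar handle: 10 mm thick, 90 mm long along the drawer's y, its centre line 28 mm in front of the front panel (23 mm clear gap), 56 mm above the bench and 128 mm on the -x side of drawer_floor; moves with the drawer
- cabinet_front (a point): middle of the upper front edge of the fixed grey drawer unit (200 mm wide, 190 mm deep, 86 mm high; under its 8 mm top there are 63 mm of room above the drawer's floor). Same axes as drawer_floor; the part of the drawer on its -x side is open from above
- bearing: loose steel bearing ring, 68 mm across, 20 mm high, lying flat; bystander; origin centre of underside
- grease: grease jar, 60 mm across, 85 mm high; bystander; origin centre of underside
- hammer: hammer lying on the far left of the bench; bystander
- screwdriver: screwdriver lying in the middle of the bench; bystander
- socket: short steel tube (wrench socket), 32 mm across, 40 mm high, standing; bystander; origin centre of underside
- yoke_cup: dark stepped steel cup, 40 mm across, 50 mm high, standing; bystander; origin centre of underside
Things that resemble listed ones, but are neither listed nor needed, are in the scene too. Leave any red look-alike of the part that bears cap_center alone. What is shaped like the part that bears bore_mouth but blue is not meant.

How it is judged:
By the outcome, as a careful person would: the job done as asked, in the order asked, and still so for the second after the job is handed in, while the arm keeps its last pose, push and grip.
It also fails if it takes over 58 s, if anything falls off the work surface, if the arm or the gripper's body presses on something with over 40 N, if the wrist force passes 120 N, or if a joint passes its speed limit or range.

ROBOT

A 6-joint arm with a two-finger parallel gripper is mounted at the origin on the work surface. World frame = base frame: x ahead of the robot, y to its left, z up, the work surface at z = 0. Lengths are in m, angles in rad, forces in N, time in s.
With the tool pointing down it reaches from about 0.25 to 0.8 m from the base axis. Payload 8.5 kg.
Tool frame: the origin (TCP) lies at the very end of the fingers, on their centre line; the grasp point (between the pads) lies ctrl.tcp_to_grasp behind it (ctrl.tcp_to_grasp is the distance from the TCP to the grasp point, in m); x points along the fingers, y is the direction in which the jaws open and shut, and the axes are right-handed (so a half turn about x gives the same grasp; the last joint's range is limited). The gripper opens to 85 mm and grips with 20 to 120 N. Pads are 22 mm wide; open, the fingers measure 114 mm over their backs; the gripper's body (76 mm by 85 mm) begins 54 mm behind the grasp point. The pads swing forward as they close: fully open they stand 13 mm farther back than shut.
Start: joints at [-1.16, 0.238, -0.013, 1.319, 0, 1.571], TCP at [0.21, -0.481, 0.231] pointing down, gripper open.
Joint ranges: [-2.66, 2.66], [-1.03, 1.9], [-1.14, 1.46], [-1.82, 2.27], [-1.45, 1.34], [-3.14, 3.14]. Speed limits (rad/s): [2.22, 2.22, 2.79, 3.14, 3.14, 3.14].

INTERFACE

Orientations are given as a rotation vector (axis times angle).
In Python, from bench import ctrl gives the robot as it stands.
- The arm moves only by the shell command python3 -m creep 'ROWS' [FORCE]. ROWS is a JSON object of lists of equal length, an entry for each row: "gripper": the closure, from -1 (fully open) to 1 (shut); "slide": the shift along the tool's x, y, z in mm, a list of three; "yaw": the turn about the tool's x in rad. In form: {"gripper": [gripper, ...], "slide": [[dx, dy, dz], ...], "yaw": [yaw, ...]}. A call has 1 to 10 rows; each row shifts and turns the pose as measured when the row begins, along the tool's axes as they then stand; what a row does not reach is not made up. A row lasts 1/8 s, in which the tool goes at most 62.5 mm and 10.7 degrees, less where a joint would pass 70% of its speed; a pose out of reach is approached as far as the arm can. A call with a gripper value outside its range is refused whole. The fingers move at their own pace and stop on an object; FORCE is the grip in N (left out, the last holds). Time passes only in rows, so rows that do not move let the fingers close. It gives the time, the measured TCP pose, the force and the opening at its end, in the units of the state.
- ctrl.get_state(): the state, without advancing time (a new reading comes with each control period).
- ctrl.snapshot(name): name is "scene" or "top"; returns the picture (420x560x3 uint8, red, green, blue); there is no depth.
- ctrl.camera_info(name): a dict with "fovy" (degrees; the focal length in pixels is half the picture's height over the tangent of half this angle, whatever the lens; pixels are square), "cx", "cy" (the principal point, pixels), "view" (4x4, takes a point from world to camera coordinates). Camera axes: x right, y up, looking along -z (the intrinsics and any distortion apply to the point x, -y, -z); pixel columns grow to the right and rows downward; lengths in m; the calibration is good to about 2 mm. A picture is of the moment at which its call begins. camera_info takes no time and is no camera call.
- ctrl.job_done(): hands the job in, once; it reports no verdict.
The state is a dict: "clock": time; "joint_positions": joint angles; "qd": joint speeds; "joint_efforts": joint torques, N m; "tool_pos": TCP position; "orientation": TCP orientation; "wrist_force": force on the tool from outside, world axes, zero at the start; "torque": the same for the moment, N m; "opening": finger opening in m.
Only numpy, scipy, OpenCV 4.12 (cv2) and the standard library are available. Lean on these libraries where they do the work, as an engineer would, in place of code of your own. Each camera call takes 0.05 s, during which the arm holds its last target.

## Working session

There is one attempt and no reset: what is moved stays moved. The work goes in short steps, Python scripts to look and compute and a shell command to move; the robot and the scene stay as the last step left them, time stands still between calls to the robot, and variables do not carry over. Pictures are saved under pics/ and viewed, and the job is handed in when it is done.

```bash
ls; mkdir -p pics; python3 - <<'E'
from bench import ctrl
import cv2,json
for n in("scene","top"):
    cv2.imwrite(f"pics/{n}0.png",ctrl.snapshot(n)[:,:,::-1]); print(ctrl.camera_info(n))
print(ctrl.get_state(),ctrl.tcp_to_grasp)
E
```

```text
pics
{'fovy': 44.907133049548044, 'cx': 273.5089972992932, 'cy': 210.25597082810987, 'view': array([[ 0.82034153,  0.57178074,  0.01032282, -0.50135778],
       [-0.35447636,  0.49424142,  0.7937707 ,  0.12669439],
       [ 0.44876083, -0.65482227,  0.60812952, -1.65367507],
       [ 0.        ,  0.        ,  0.        ,  1.        ]])}
{'fovy': 45.11027906947345, 'cx': 284.255226829235, 'cy': 216.87484210569227, 'view': array([[ 0.02364648, -0.99970426, -0.00567689, -0.00752192],
       [ 0.98755891,  0.02247542,  0.15563502, -0.59651243],
       [-0.15546141, -0.00928648,  0.98779832, -1.4473942 ],
       [ 0.        ,  0.        ,  0.        ,  1.        ]])}
{'clock': 0.1, 'joint_positions': array([-1.16000727e+00,  2.38750003e-01, -1.41868397e-02,  1.31918788e+00,
        7.20698604e-06,  1.57080828e+00]), 'qd': array([ 3.42326171e-04, -2.66200042e-03,  1.83089467e-03, -3.10042652e-04,
        4.70500289e-04, -8.48394115e-05]), 'joint_efforts': array([ 3.61580651e-04, -5.39721966e+01,  3.46997881e+01,  1.34236834e-02,
        3.98586337e-05, -1.57699833e-05]), 'tool_pos': array([ 0.20950142, -0.48097707,  0.23072   ]), 'orientation': array([ 1.99549447,  0.41709689, -1.99603242]), 'wrist_force': array([-0.25257402, -0.15160397,  0.09927751]), 'torque': array([ 0.04119187, -0.04031829, -0.00040163]), 'opening': 0.08592094803808048} 0.0187
```

View pics/scene0.png

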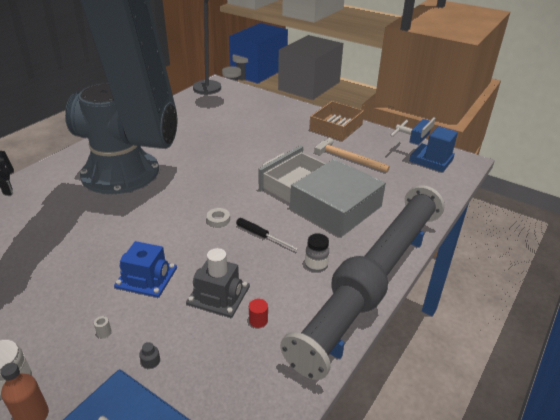

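View pics/top0.png

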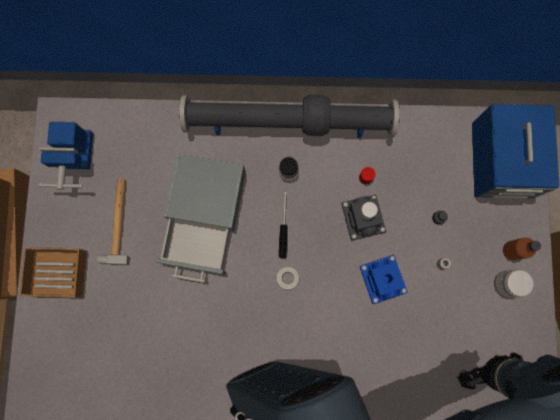

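```bash
cat > h.py <<'E'
import numpy as np, cv2
from bench import ctrl
def cam(n):
    i=ctrl.camera_info(n); return 210/np.tan(np.radians(i["fovy"])/2), i["cx"], i["cy"], np.array(i["view"])
def proj(n,p):
    f,cx,cy,V=cam(n); c=V[:3,:3]@np.asarray(p,float)+V[:3,3]; return np.array([cx+f*c[0]/-c[2], cy-f*c[1]/-c[2]])
def ray(n,uv):
    f,cx,cy,V=cam(n); R=V[:3,:3]; o=-R.T@V[:3,3]; d=R.T@np.array([(uv[0]-cx)/f,-(uv[1]-cy)/f,-1]); return o,d
def onz(n,uv,z):
    o,d=ray(n,uv); return o+d*(z-o[2])/d[2]
def tri(a,b):
    o,d=ray("scene",a); p,e=ray("top",b); s=np.linalg.lstsq(np.c_[d,-e],p-o,rcond=None)[0]
    A=o+d*s[0];B=p+e*s[1]; return (A+B)/2, np.linalg.norm(A-B)
E
python3 - <<'E'
import cv2
s=cv2.imread("pics/scene0.png");t=cv2.imread("pics/top0.png")
def c(im,x,y,w,h,k,n): cv2.imwrite(n,cv2.resize(im[y:y+h,x:x+w],None,fx=k,fy=k,interpolation=cv2.INTER_CUBIC))
c(s,180,235,80,80,7,"pics/s_cap.png");c(t,325,160,80,80,7,"pics/t_cap.png")
c(s,250,140,140,100,5,"pics/s_dr.png");c(t,150,145,105,145,4,"pics/t_dr.png")
E
```

```text
(no output)
```

View pics/s_cap.png

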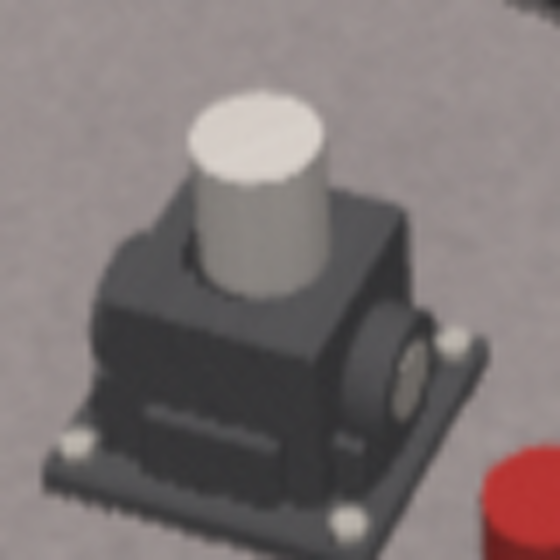

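View pics/t_cap.png

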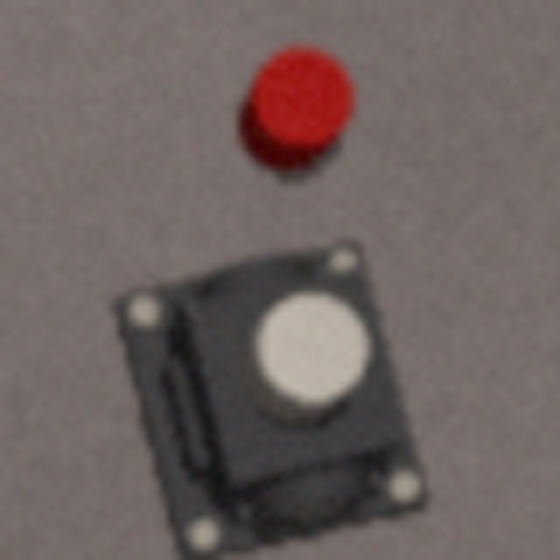

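View pics/t_dr.png

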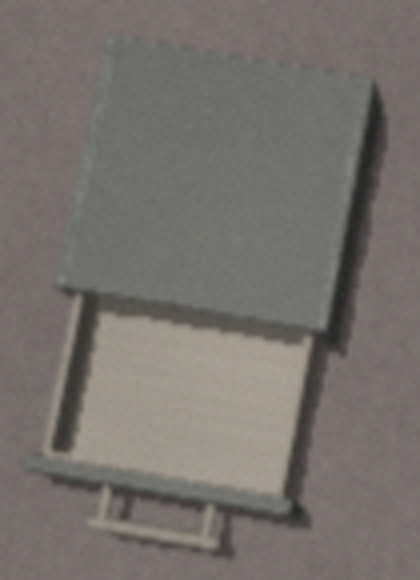

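View pics/s_dr.png

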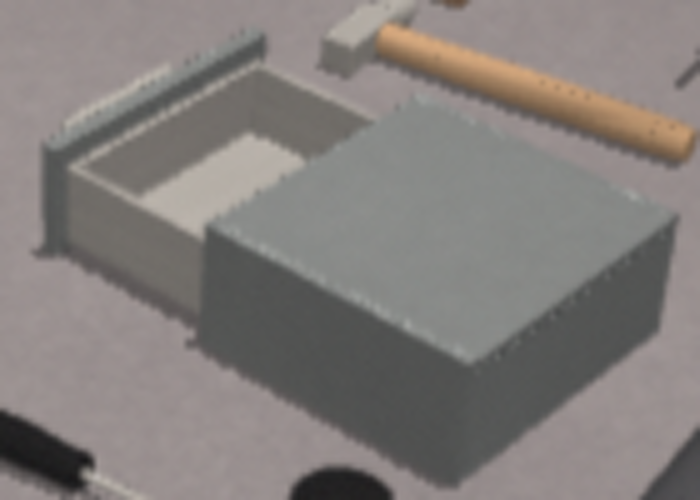

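```bash
python3 - <<'E'
from h import *
t=cv2.imread("pics/top0.png");s=cv2.imread("pics/scene0.png")
def blob(im,x,y,w,h,th):
    g=cv2.cvtColor(im,cv2.COLOR_BGR2GRAY)[y:y+h,x:x+w]; g=cv2.resize(g,None,fx=8,fy=8,interpolation=cv2.INTER_CUBIC)
    m=(g>th).astype(np.uint8); c=max(cv2.findContours(m,0,1)[0],key=cv2.contourArea)
    e=cv2.fitEllipse(c); return (np.array(e[0])+.5)/8-.5+[x,y], np.array(e[1])/8
a=blob(t,352,194,36,32,135);b=blob(s,203,245,30,20,165);print(a,b)
print("top onz",onz("top",a[0],.134),"scene",onz("scene",b[0],.134),"tri",tri(b[0],a[0]))
f=lambda x,y:np.array([(x+.5)/4-.5+150,(y+.5)/4-.5+145])
g=lambda x,y:np.array([(x+.5)/5-.5+250,(y+.5)/5-.5+140])
P={}
for n,q,z in [("FL",(62,287),.086),("FR",(325,330),.086),("BL",(112,40),.086),("BR",(372,80),.086),("pL",(25,460),.081),("pR",(290,508),.081),("hL",(92,521),.061),("hR",(215,546),.061)]:
    P[n]=onz("top",f(*q),z);print(n,P[n].round(4))
for n,q,z in [("FR",(207,228),.086),("BR",(470,358),.086),("FL",(422,98),.086),("BL",(676,217),.086),("pR",(45,148),.081),("pL",(262,36),.081)]: print("scene",n,onz("scene",g(*q),z).round(4))
d=P["BL"]+P["BR"]-P["FL"]-P["FR"]; print("yaw",np.degrees(np.arctan2(d[1],d[0])),np.linalg.norm(d)/2,np.linalg.norm(P["FL"]-P["FR"]),np.linalg.norm(P["pL"]-P["pR"]))
for n,w in (("FL","FR"),("BL","BR"),("pL","pR"),("hL","hR")):
    e=P[w]-P[n];print(n,np.degrees(np.arctan2(e[1],e[0]))+90)
F=(P["FL"]+P["FR"])/2;p=(P["pL"]+P["pR"])/2;print("gap front->panel",np.linalg.norm((F-p)[:2]))
E
```

```text
(array([369.17993355, 209.19888306]), array([14.81415462, 15.24733734])) (array([216.07230377, 254.10296535]), array([13.19187355, 19.36333466]))
top onz [ 0.60979261 -0.2303745   0.134     ] scene [ 0.6131783  -0.23172058  0.134     ] tri (array([ 0.61077651, -0.23025158,  0.13152255]), np.float64(0.0015081755990692407))
FL [0.584  0.3491 0.086 ]
FR [0.5571 0.1584 0.086 ]
BL [0.7682 0.3234 0.086 ]
BR [0.7423 0.1314 0.086 ]
pL [0.4594 0.3692 0.081 ]
pR [0.4298 0.1787 0.081 ]
hL [0.418  0.3234 0.061 ]
hR [0.4023 0.234  0.061 ]
scene FR [0.5634 0.1542 0.086 ]
scene BR [0.7443 0.1343 0.086 ]
scene FL [0.5936 0.3492 0.086 ]
scene BL [0.7767 0.3214 0.086 ]
scene pR [0.4343 0.1741 0.081 ]
scene pL [0.4692 0.3622 0.081 ]
yaw -8.112606674093398 0.1865713824207487 0.19260944946996658 0.1928054580352146
FL -8.026477300436412
BL -7.703345140366281
pL -8.838903788329205
hL -9.993395257739621
gap front->panel 0.12758546552593036
```

```bash
cat >> h.py <<'E'
from scipy.spatial.transform import Rotation as Ro
def plan(p,jaw=None):
    "jaw: wanted jaw direction angle in world (deg). slide to p in present axes, and in axes after the yaw"
    s=ctrl.get_state(); R=Ro.from_rotvec(s["orientation"]); M=R.as_matrix()
    print("clock",round(s["clock"],2),"tcp",s["tool_pos"].round(4),"x",M[:,0].round(4),"jaw deg",round(np.degrees(np.arctan2(M[1,1],M[0,1])),2),"F",s["wrist_force"].round(2),"T",s["torque"].round(2),"open",round(s["opening"],4),"q",s["joint_positions"].round(2))
    d=np.array(p)-s["tool_pos"]; print("slide now mm",(M.T@d*1000).round(1))
    if jaw is not None:
        a=np.degrees(np.arctan2(M[1,1],M[0,1])); y=-((jaw-a+90)%180-90)
        print("yaw",round(np.radians(y),3),"(deg",round(y,1),") slide after",((R*Ro.from_euler('x',y,degrees=True)).as_matrix().T@d*1000).round(1))
E
python3 - <<'E'
from h import *
plan([.611,-.231,.2],82)
E
```

```text
clock 0.1 tcp [ 0.2095 -0.481   0.2307] x [-5.0e-04  1.2e-03 -1.0e+00] jaw deg -66.46 F [-0.25 -0.15  0.1 ] T [ 0.04 -0.04 -0.  ] open 0.0859 q [-1.16  0.24 -0.01  1.32  0.    1.57]
slide now mm [  30.8  -68.8 -467.9]
yaw 0.55 (deg 31.5 ) slide after [  30.8 -303.4 -362.8]
```

```bash
python3 -m creep '{"gripper":[-1,-1,-1,-1],"slide":[[0,0,0],[0,0,0],[0,0,0],[0,0,0]],"yaw":[0.18,0.18,0.18,0.01]}' 30; python3 -m creep '{"gripper":[-1,-1,-1,-1,-1,-1,-1,-1,-1,-1],"slide":[[0,-34,-40],[0,-34,-40],[0,-34,-40],[0,-34,-40],[0,-34,-40],[0,-34,-40],[0,-34,-40],[0,-34,-40],[0,-20,-30],[0,0,0]],"yaw":[0,0,0,0,0,0,0,0,0,0]}' 
python3 - <<'E'
from h import *
plan([.611,-.231,.2],82)
for n in("scene","top"): cv2.imwrite(f"pics/{n}1.png",ctrl.snapshot(n)[:,:,::-1])
E
```

```text
clock: 0.6
tool_pos: [0.2091, -0.4802, 0.2293]
orientation: [-2.137, 0.161, 2.142]
wrist_force: [0.1, -1.8, -0.4]
opening: 0.0858
clock: 1.85
tool_pos: [0.6076, -0.2317, 0.2264]
orientation: [-2.156, 0.117, 2.166]
wrist_force: [-1.3, -0.5, 0.6]
opening: 0.0849
clock 1.85 tcp [ 0.6076 -0.2317  0.2264] x [-0.0043  0.0049 -1.    ] jaw deg -96.45 F [-1.27 -0.45  0.59] T [-0.03  0.03  0.01] open 0.0849 q [-0.37  0.47  0.32  1.43  0.    2.89]
slide now mm [26.4 -0.9 -3.4]
yaw 0.027 (deg 1.6 ) slide after [26.4 -1.  -3.4]
```

```bash
python3 - <<'E'
import cv2,numpy as np
s=cv2.imread("pics/scene1.png");t=cv2.imread("pics/top1.png")
a=cv2.resize(s[170:320,140:300],None,fx=2.5,fy=2.5);b=cv2.resize(t[130:280,290:450],None,fx=2.5,fy=2.5)
cv2.imwrite("pics/c1.png",np.hstack([a,b]))
E
```

```text
(no output)
```

View pics/c1.png

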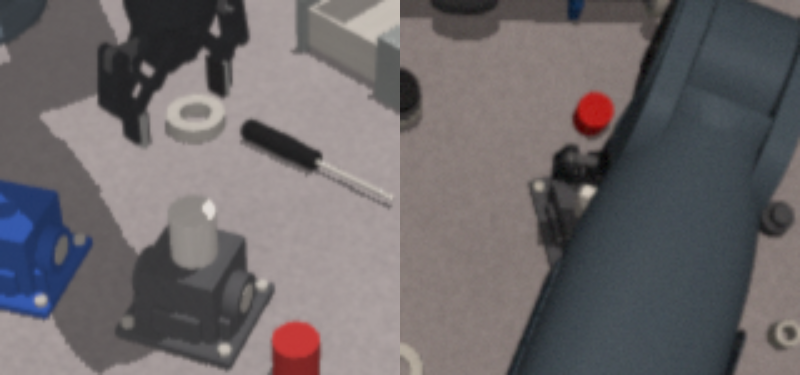

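The scene crop shows the open gripper above and in line with the cap (cap at about (216,262) in the full scene picture), with the top view blocked by the arm. Descending.

```bash
python3 -m creep '{"gripper":[-1,-1,-1,-1,-1,-1,-1],"slide":[[20,-1,-3],[20,0,0],[20,0,0],[15,0,0],[10,0,0],[5,0,0],[0,0,0]],"yaw":[0.02,0,0,0,0,0,0]}'
python3 - <<'E'
from h import *
plan([.611,-.231,.1],82)
for n in("scene",): cv2.imwrite(f"pics/{n}2.png",cv2.resize(ctrl.snapshot(n)[170:320,140:300,::-1],None,fx=4,fy=4))
E
```

```text
clock: 2.82
tool_pos: [0.6031, -0.2371, 0.1368]
orientation: [-2.146, 0.144, 2.153]
wrist_force: [0.0, 0.2, 0.1]
opening: 0.0855
clock 2.83 tcp [ 0.6031 -0.2371  0.1368] x [-0.0033  0.0029 -1.    ] jaw deg -97.8 F [0.03 0.21 0.13] T [-0.01 -0.04  0.05] open 0.0855 q [-0.38  0.49  0.13  1.21  0.    2.9 ]
slide now mm [36.8 -7.1 -7.1]
yaw 0.004 (deg 0.2 ) slide after [36.8 -7.1 -7.1]
```

View pics/scene2.png

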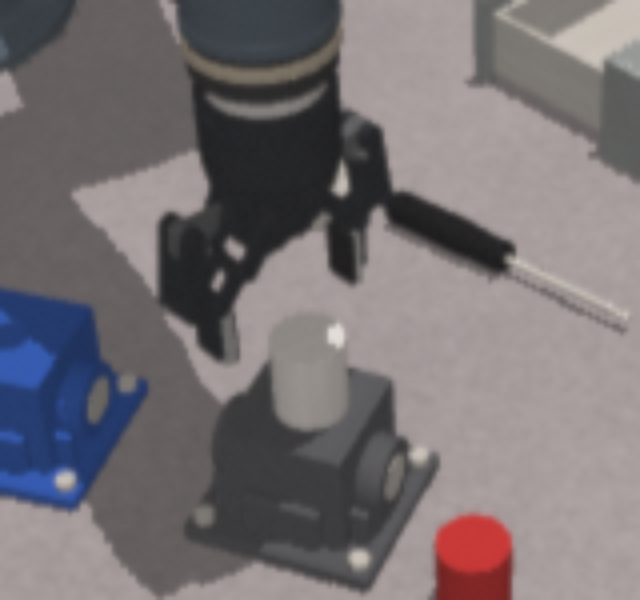

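```bash
python3 -m creep '{"gripper":[-1,-1,-1],"slide":[[0,-7,-7],[0,0,0],[0,0,0]],"yaw":[0,0,0]}'
python3 - <<'E'
from h import *
plan([.611,-.231,.1],82)
im=ctrl.snapshot("scene")[:,:,::-1].copy()
p=ctrl.get_state()["tool_pos"]
for k,q in enumerate([p,[.611,-.231,.134]]):
    u=proj("scene",q);print(u); 
im=cv2.resize(im[170:320,140:300],None,fx=4,fy=4)
for q,c in ((p,(0,255,0)),([.611,-.231,.134],(0,0,255)),([p[0],p[1]-.04,p[2]+.013],(255,255,0)),([p[0],p[1]+.04,p[2]+.013],(255,255,0))):
    u=(proj("scene",q)-[140,170])*4; cv2.circle(im,tuple(int(v) for v in u),4,c,-1)
cv2.imwrite("pics/scene3.png",im)
E
```

```text
clock: 3.25
tool_pos: [0.6128, -0.2307, 0.1382]
orientation: [-2.149, 0.144, 2.152]
wrist_force: [-0.6, 0.4, 0.2]
opening: 0.0854
clock 3.25 tcp [ 0.6128 -0.2307  0.1382] x [-9.e-04  2.e-03 -1.e+00] jaw deg -97.76 F [-0.58  0.43  0.18] T [-0.   -0.02  0.01] open 0.0854 q [-0.36  0.5   0.15  1.22  0.    2.92]
slide now mm [38.2  0.6  1.6]
yaw 0.004 (deg 0.2 ) slide after [38.2  0.6  1.6]
[216.11812284 252.37114368]
[215.5356237  253.54756544]
```

View pics/scene3.png

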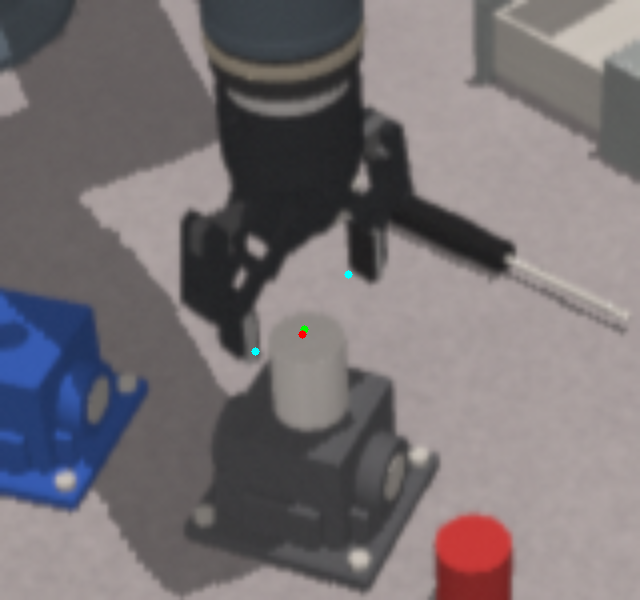

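```bash
python3 -m creep '{"gripper":[-1,-1,-1,-1,-1,-1],"slide":[[12,0,0],[12,0,0],[8,0,0],[5,0,0],[0,0,0],[0,0,0]],"yaw":[0,0,0,0,0,0]}'
python3 - <<'E'
from h import *
plan([.611,-.231,.1],82)
E
```

```text
clock: 4.05
tool_pos: [0.612, -0.2305, 0.0977]
orientation: [-2.147, 0.143, 2.153]
wrist_force: [-0.0, 0.2, 0.2]
opening: 0.0854
clock 4.05 tcp [ 0.612  -0.2305  0.0977] x [-0.0024  0.0026 -1.    ] jaw deg -97.77 F [-0.04  0.24  0.16] T [0.01 0.03 0.04] open 0.0854 q [-0.36  0.52  0.08  1.13  0.    2.92]
slide now mm [-2.3  0.6  0.9]
yaw 0.004 (deg 0.2 ) slide after [-2.3  0.6  0.9]
```

```bash
python3 -m creep '{"gripper":[0,0.3,0.6,1,1,1,1,1],"slide":[[-2,0,0],[0,0,0],[0,0,0],[0,0,0],[0,0,0],[0,0,0],[0,0,0],[0,0,0]],"yaw":[0,0,0,0,0,0,0,0]}' 25
python3 - <<'E'
from h import *
plan([.611,-.231,.1],82)
E
```

```text
clock: 5.05
tool_pos: [0.6124, -0.2307, 0.1008]
orientation: [-2.149, 0.144, 2.152]
wrist_force: [-0.1, 0.7, 0.6]
opening: 0.0439
clock 5.05 tcp [ 0.6124 -0.2307  0.1008] x [-0.0011  0.0021 -1.    ] jaw deg -97.77 F [-0.06  0.75  0.56] T [-0.   -0.   -0.04] open 0.0439 q [-0.36  0.52  0.09  1.14  0.    2.92]
slide now mm [0.8 0.5 1.4]
yaw 0.004 (deg 0.2 ) slide after [0.8 0.5 1.4]
```

Gripped at 44 mm, as expected. Lift slowly, clear of the gauge handle, then look.

```bash
python3 -m creep '{"gripper":[1,1,1,1,1,1,1,1,1,1],"slide":[[-5,0,0],[-8,0,0],[-8,0,0],[-10,0,0],[-12,0,0],[-15,0,0],[-20,0,0],[-20,0,0],[-20,0,0],[0,0,0]],"yaw":[0,0,0,0,0,0,0,0,0,0]}'
python3 - <<'E'
from h import *
plan([.515,.2615,.22],82)
for n in("scene",): cv2.imwrite(f"pics/{n}4.png",cv2.resize(ctrl.snapshot(n)[170:320,140:300,::-1],None,fx=4,fy=4))
E
```

```text
clock: 6.3
tool_pos: [0.613, -0.2312, 0.2289]
orientation: [-2.153, 0.145, 2.148]
wrist_force: [-0.0, 0.2, -0.6]
opening: 0.0438
clock 6.3 tcp [ 0.613  -0.2312  0.2289] x [ 2.4e-03  8.0e-04 -1.0e+00] jaw deg -97.78 F [-0.03  0.17 -0.64] T [ 0.01 -0.01  0.02] open 0.0438 q [-0.36  0.47  0.33  1.43  0.    2.92]
slide now mm [   9.1 -474.9  163.8]
yaw 0.004 (deg 0.2 ) slide after [   9.1 -474.3  165.7]
```

View pics/scene4.png

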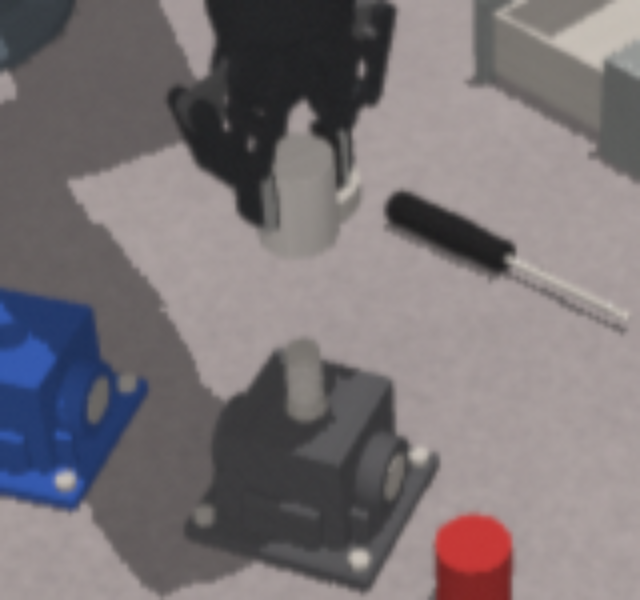

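The cap hangs in the gripper and the gauge handle is now bare, at about (215.6,265) in the scene view. The last joint needs the half turn for the drawer, so I turn first.

```bash
python3 -m creep '{"gripper":[1,1,1,1,1,1,1,1,1],"slide":[[0,0,0],[0,0,0],[0,0,0],[0,0,0],[0,0,0],[0,0,0],[0,0,0],[0,0,0],[0,0,0]],"yaw":[-0.17,-0.18,-0.18,-0.18,-0.18,-0.18,-0.18,-0.18,-0.17]}'; python3 -m creep '{"gripper":[1,1,1,1,1,1,1,1,1,1],"slide":[[0,0,0],[0,0,0],[0,0,0],[0,0,0],[0,0,0],[0,0,0],[0,0,0],[0,0,0],[0,0,0],[0,0,0]],"yaw":[-0.17,-0.18,-0.18,-0.18,-0.18,-0.18,-0.18,-0.18,-0.1,0]}'
python3 - <<'E'
from h import *
plan([.515,.2615,.22],82)
E
```

```text
clock: 7.48
tool_pos: [0.6087, -0.2295, 0.2179]
orientation: [1.248, 1.197, -1.256]
wrist_force: [0.3, -1.7, -0.0]
opening: 0.0435
clock: 8.72
tool_pos: [0.6041, -0.2277, 0.2064]
orientation: [0.043, 1.6, -0.024]
wrist_force: [-0.8, -0.3, -0.1]
opening: 0.0436
clock 8.72 tcp [ 0.6041 -0.2277  0.2064] x [-0.0288  0.0126 -0.9995] jaw deg 87.53 F [-0.83 -0.33 -0.13] T [-0.03 -0.08  0.  ] open 0.0436 q [-0.36  0.48  0.29  1.41  0.   -0.32]
slide now mm [  -4.8  485.1 -110.2]
yaw 0.097 (deg 5.5 ) slide after [  -4.8  472.2 -156.5]
```

```bash
python3 -m creep '{"gripper":[1,1,1,1,1,1,1,1,1,1],"slide":[[-2,52,-12],[-2,52,-12],[-2,52,-12],[-2,52,-12],[-2,52,-12],[-2,52,-12],[-2,52,-12],[-2,52,-12],[0,40,-8],[0,10,0]],"yaw":[0,0,0,0,0,0,0,0,0,0]}'
python3 - <<'E'
from h import *
plan([.515,.2615,.20],82)
for n in("scene","top"): cv2.imwrite(f"pics/{n}5.png",ctrl.snapshot(n)[:,:,::-1])
E
```

```text
clock: 9.98
tool_pos: [0.5222, 0.2559, 0.2258]
orientation: [0.068, 1.605, -0.05]
wrist_force: [-0.4, -0.9, -0.3]
opening: 0.0438
clock 9.97 tcp [0.5222 0.2559 0.2258] x [-0.0345  0.0129 -0.9993] jaw deg 85.7 F [-0.36 -0.91 -0.3 ] T [-0.02 -0.07  0.04] open 0.0438 q [0.44 0.36 0.14 1.38 0.03 0.52]
slide now mm [26.1  4.8 -6.7]
yaw 0.065 (deg 3.7 ) slide after [26.1  4.3 -6.9]
```

View pics/scene5.png

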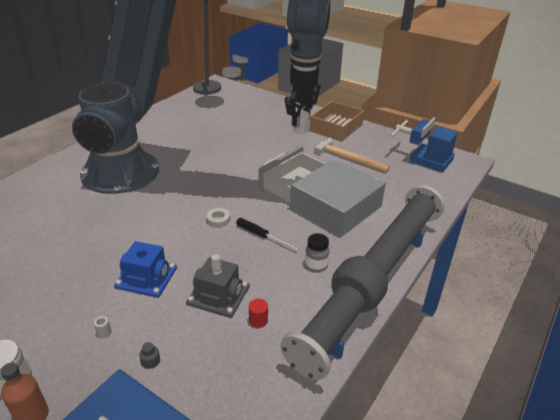

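View pics/top5.png

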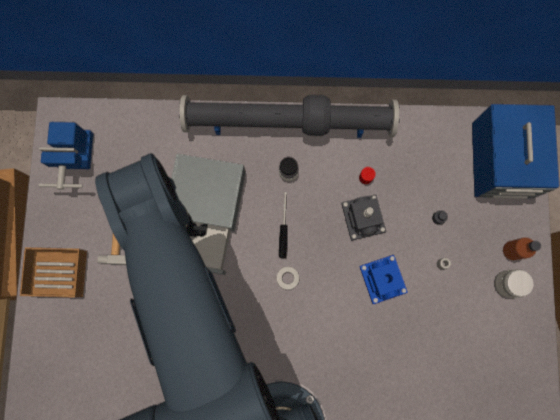

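```bash
python3 -m creep '{"gripper":[1,1,1,1,1,1,1,1,1],"slide":[[0,4,-6],[12,0,0],[15,0,0],[15,0,0],[15,0,0],[12,0,0],[10,0,0],[0,0,0],[0,0,0]],"yaw":[0.06,0,0,0,0,0,0,0,0]}'
python3 - <<'E'
from h import *
plan([.515,.2615,.036],82)
s=ctrl.snapshot("scene")[:,:,::-1];t=ctrl.snapshot("top")[:,:,::-1]
cv2.imwrite("pics/c6.png",np.hstack([cv2.resize(s[90:240,240:400],None,fx=2.5,fy=2.5),cv2.resize(t[140:290,140:300],None,fx=2.5,fy=2.5)]))
cv2.imwrite("pics/c6b.png",np.hstack([cv2.resize(s[240:320,180:260],None,fx=5,fy=5,interpolation=2),cv2.resize(t[170:250,325:405],None,fx=5,fy=5,interpolation=2)]))
E
```

```text
clock: 11.2
tool_pos: [0.5147, 0.2524, 0.1389]
orientation: [0.117, 1.606, -0.107]
wrist_force: [0.1, -0.0, 0.6]
opening: 0.0436
clock 11.2 tcp [0.5147 0.2524 0.1389] x [-0.0379  0.0092 -0.9992] jaw deg 81.85 F [ 0.14 -0.04  0.57] T [-0.   -0.05  0.04] open 0.0436 q [ 0.44  0.39 -0.04  1.17  0.02  0.58]
slide now mm [102.9   8.7   3. ]
yaw -0.003 (deg -0.1 ) slide after [102.9   8.7   3. ]
```

View pics/c6.png

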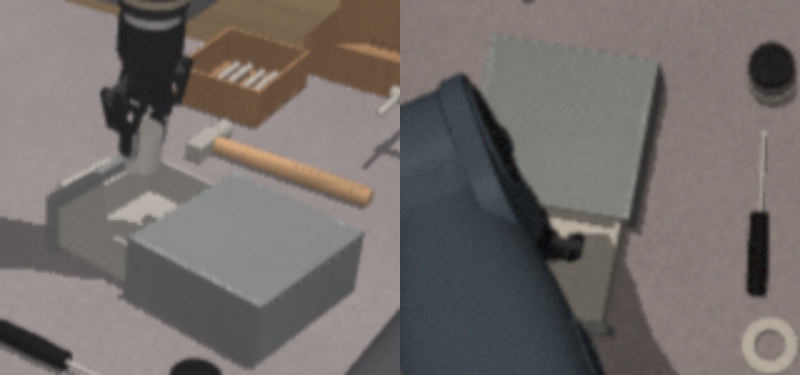

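View pics/c6b.png

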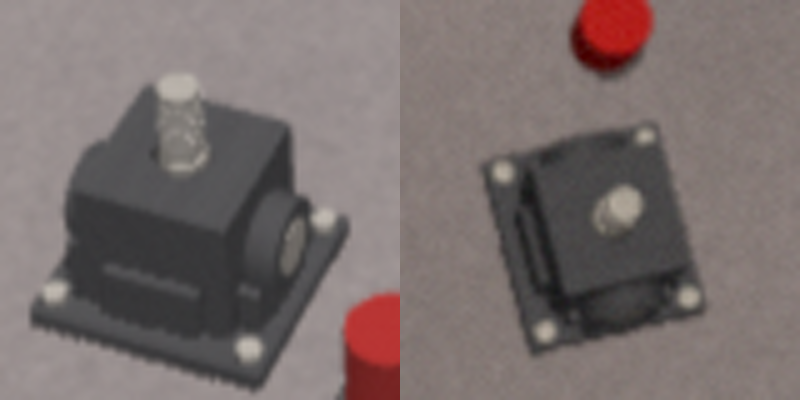

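```bash
python3 -m creep '{"gripper":[1,1,1,1,1,1,1],"slide":[[0,8,3],[10,0,0],[12,0,0],[12,0,0],[8,0,0],[0,0,0],[0,0,0]],"yaw":[0,0,0,0,0,0,0]}'
python3 - <<'E'
from h import *
plan([.515,.2615,.036],82)
u,v=(215.4,256.6),(369.8,210.4)
print(onz("scene",u,.126),onz("top",v,.126),tri(u,v))
E
```

```text
clock: 12.18
tool_pos: [0.5174, 0.2611, 0.0939]
orientation: [0.117, 1.606, -0.107]
wrist_force: [-0.0, -0.3, -1.1]
opening: 0.0434
clock 12.18 tcp [0.5174 0.2611 0.0939] x [-0.0378  0.0092 -0.9992] jaw deg 81.87 F [-0.   -0.26 -1.08] T [-0.02 -0.05  0.05] open 0.0434 q [ 0.45  0.43 -0.1   1.08  0.02  0.6 ]
slide now mm [57.9 -0.1 -0.1]
yaw -0.002 (deg -0.1 ) slide after [57.9 -0.1 -0.1]
[ 0.61129773 -0.23255998  0.126     ] [ 0.6078338  -0.23338343  0.126     ] (array([ 0.60918222, -0.23254556,  0.12462999]), np.float64(0.0030677728205671267))
```

```bash
python3 -m creep '{"gripper":[1,1,1,1,1,1,1,1],"slide":[[10,1,0],[10,1,0],[10,1,0],[10,0,0],[8,0,0],[4,0,0],[0,0,0],[0,0,0]],"yaw":[0,0,0,0,0,0,0,0]}'
python3 - <<'E'
from h import *
plan([.515,.2615,.036],82)
s=ctrl.snapshot("scene")[:,:,::-1];t=ctrl.snapshot("top")[:,:,::-1]
cv2.imwrite("pics/c7.png",np.hstack([cv2.resize(s[90:240,240:400],None,fx=2.5,fy=2.5),cv2.resize(t[140:290,140:300],None,fx=2.5,fy=2.5)]))
E
```

```text
clock: 13.18
tool_pos: [0.516, 0.2648, 0.0385]
orientation: [0.117, 1.606, -0.107]
wrist_force: [-0.2, 0.3, -0.9]
opening: 0.0437
clock 13.18 tcp [0.516  0.2648 0.0385] x [-0.0373  0.0094 -0.9993] jaw deg 81.87 F [-0.17  0.29 -0.89] T [-0.04 -0.08 -0.02] open 0.0437 q [ 0.46  0.48 -0.17  0.95  0.03  0.6 ]
slide now mm [ 2.5 -3.5 -0.4]
yaw -0.002 (deg -0.1 ) slide after [ 2.5 -3.5 -0.4]
```

View pics/c7.png

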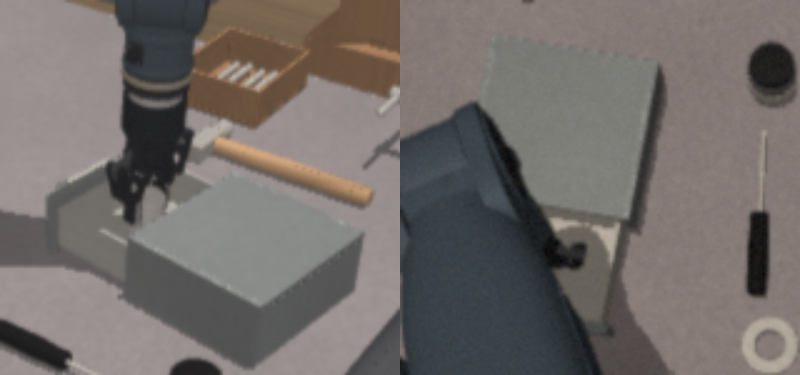

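Cap is inside the drawer, just above its floor. Set down gently and look at the force.

```bash
python3 -m creep '{"gripper":[1,1,1],"slide":[[1.5,0,0],[1.5,0,0],[0,0,0]],"yaw":[0,0,0]}'; python3 -m creep '{"gripper":[1,1],"slide":[[1,0,0],[0,0,0]],"yaw":[0,0]}'
```

```text
clock: 13.65
tool_pos: [0.5162, 0.265, 0.0359]
orientation: [0.118, 1.605, -0.106]
wrist_force: [0.2, 0.6, -1.2]
opening: 0.0436
clock: 13.9
tool_pos: [0.5162, 0.2651, 0.0349]
orientation: [0.118, 1.605, -0.106]
wrist_force: [-0.1, -0.8, -0.7]
opening: 0.0436
```

```bash
python3 -m creep '{"gripper":[1,0.3,0,-0.2,-0.3,-0.3],"slide":[[0.5,0,0],[0,0,0],[0,0,0],[0,0,0],[0,0,0],[0,0,0]],"yaw":[0,0,0,0,0,0]}'; python3 -m creep '{"gripper":[-0.3,-0.3,-0.3,-0.3,-0.3,-0.3,-0.3,-0.3,-0.3],"slide":[[-5,0,0],[-8,0,0],[-10,0,0],[-15,0,0],[-20,0,0],[-25,0,0],[-20,0,0],[0,0,0],[0,0,0]],"yaw":[0,0,0,0,0,0,0,0,0]}'
python3 - <<'E'
from h import *
plan([.37,.284,.15],82)
s=ctrl.snapshot("scene")[:,:,::-1];t=ctrl.snapshot("top")[:,:,::-1]
cv2.imwrite("pics/c8.png",np.hstack([cv2.resize(s[90:240,240:400],None,fx=2.5,fy=2.5),cv2.resize(t[140:290,140:300],None,fx=2.5,fy=2.5)]))
E
```

```text
clock: 14.65
tool_pos: [0.5163, 0.2651, 0.0346]
orientation: [0.118, 1.604, -0.106]
wrist_force: [-0.0, -0.3, -0.6]
opening: 0.0558
clock: 15.78
tool_pos: [0.5209, 0.2643, 0.1464]
orientation: [0.119, 1.601, -0.104]
wrist_force: [0.4, -0.2, -0.3]
opening: 0.0556
clock 15.78 tcp [0.5209 0.2643 0.1464] x [-0.0322  0.0119 -0.9994] jaw deg 81.87 F [ 0.38 -0.23 -0.28] T [-0.01  0.01 -0.01] open 0.0556 q [ 0.46  0.39 -0.01  1.19  0.02  0.6 ]
slide now mm [   1.5   -1.8 -152.2]
yaw -0.002 (deg -0.1 ) slide after [   1.5   -1.5 -152.2]
```

View pics/c8.png

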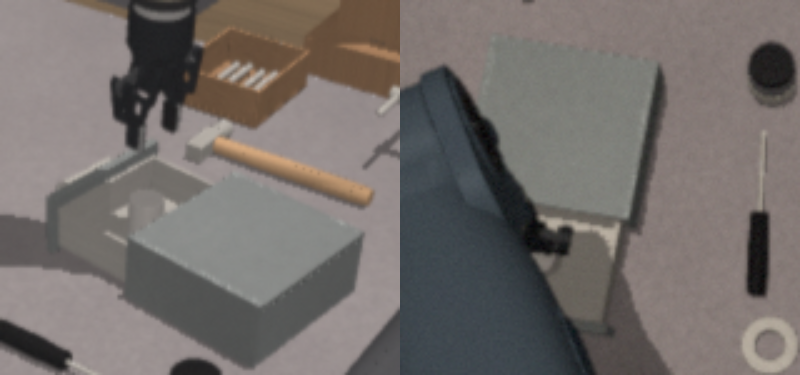

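```bash
python3 -m creep '{"gripper":[1,1,1,1,1,1,1],"slide":[[0,0,-20],[0,0,-35],[0,0,-35],[0,0,-35],[0,0,-30],[0,-1,-5],[0,0,0]],"yaw":[0,0,0,0,0,0,0]}'
python3 - <<'E'
from h import *
plan([.36,.285,.04],82)
E
```

```text
clock: 16.75
tool_pos: [0.3562, 0.2846, 0.1465]
orientation: [0.116, 1.608, -0.109]
wrist_force: [0.5, 0.4, 0.4]
opening: 0.0001
clock 16.75 tcp [0.3562 0.2846 0.1465] x [-0.0396  0.0071 -0.9992] jaw deg 81.84 F [0.47 0.44 0.42] T [-0.02 -0.05  0.01] open 0.0001 q [ 0.65  0.19 -0.3   1.1   0.03  0.8 ]
slide now mm [106.3   0.7   8. ]
yaw -0.003 (deg -0.2 ) slide after [106.3   0.7   8. ]
```

```bash
python3 -m creep '{"gripper":[1,1,1,1,1,1,1,1],"slide":[[15,0,4],[20,0,2],[20,0,2],[20,0,0],[15,0,0],[10,0,0],[4,0,0],[0,0,0]],"yaw":[0,0,0,0,0,0,0,0]}'
python3 - <<'E'
from h import *
plan([.38,.282,.04],82)
s=ctrl.snapshot("scene")[:,:,::-1];t=ctrl.snapshot("top")[:,:,::-1]
cv2.imwrite("pics/c9.png",np.hstack([cv2.resize(s[90:240,240:400],None,fx=2.5,fy=2.5),cv2.resize(t[140:290,140:300],None,fx=2.5,fy=2.5)]))
E
```

```text
clock: 17.75
tool_pos: [0.3685, 0.2843, 0.0374]
orientation: [0.12, 1.605, -0.113]
wrist_force: [-0.1, -0.4, 0.3]
opening: -0.0001
clock 17.75 tcp [0.3685 0.2843 0.0374] x [-0.0371  0.0076 -0.9993] jaw deg 81.54 F [-0.14 -0.38  0.26] T [ 0.03 -0.1  -0.02] open -0.0001 q [ 0.64  0.31 -0.46  0.83  0.03  0.79]
slide now mm [-3.  -0.5 11.6]
yaw -0.008 (deg -0.5 ) slide after [-3.  -0.6 11.6]
```

View pics/c9.png

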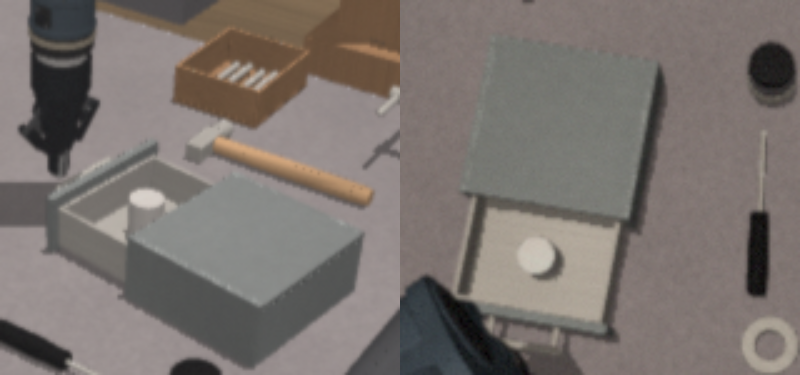

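```bash
python3 -m creep '{"gripper":[1,1,1,1,1,1,1,1,1,1],"slide":[[-1,0,4],[0,0,6],[0,0,6],[0,0,7],[0,0,8],[0,0,9],[0,0,10],[0,0,10],[0,0,10],[0,0,9]],"yaw":[-0.006,0,0,0,0,0,0,0,0,0]}'
python3 - <<'E'
from h import *
plan([.51,.262,.04],82)
E
```

```text
clock: 19.1
tool_pos: [0.4522, 0.2729, 0.0368]
orientation: [0.116, 1.605, -0.106]
wrist_force: [-1.0, 0.5, 1.5]
opening: -0.0001
clock 19.1 tcp [0.4522 0.2729 0.0368] x [-0.036   0.0092 -0.9993] jaw deg 81.95 F [-1.02  0.46  1.5 ] T [0.03 0.26 0.01] open -0.0001 q [ 0.53  0.4  -0.31  0.89  0.03  0.67]
slide now mm [-5.3 -2.7 58.6]
yaw -0.001 (deg -0.0 ) slide after [-5.3 -2.8 58.6]
```

```bash
python3 -m creep '{"gripper":[1,1,1,1,1,1],"slide":[[0,0,9],[0,0,9],[0,0,8],[0,0,7],[0,0,5],[0,0,4]],"yaw":[0,0,0,0,0,0]}'
python3 - <<'E'
from h import *
plan([.51,.262,.04],82)
t=ctrl.snapshot("top")[:,:,::-1];s=ctrl.snapshot("scene")[:,:,::-1]
cv2.imwrite("pics/c10.png",np.hstack([cv2.resize(s[90:240,240:400],None,fx=2.5,fy=2.5),cv2.resize(t[140:290,140:300],None,fx=2.5,fy=2.5)]))
E
```

```text
clock: 19.85
tool_pos: [0.497, 0.2665, 0.035]
orientation: [0.116, 1.605, -0.106]
wrist_force: [-2.7, 0.7, 1.1]
opening: -0.0
clock 19.85 tcp [0.497  0.2665 0.035 ] x [-0.0361  0.0091 -0.9993] jaw deg 81.94 F [-2.7   0.66  1.06] T [0.05 0.27 0.03] open -0.0 q [ 0.48  0.46 -0.22  0.92  0.02  0.62]
slide now mm [-5.5 -2.6 13.4]
yaw -0.001 (deg -0.1 ) slide after [-5.5 -2.7 13.4]
```

View pics/c10.png

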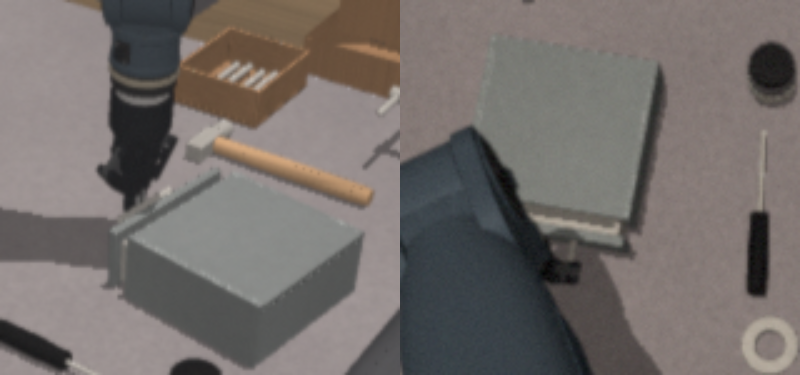

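About 15 mm is left. Small steps until the force rises.

```bash
python3 -m creep '{"gripper":[1,1,1,1],"slide":[[-1,0,3],[0,0,3],[0,0,3],[0,0,2]],"yaw":[0,0,0,0]}'; python3 -m creep '{"gripper":[1,1],"slide":[[0,0,2],[0,0,2]],"yaw":[0,0]}';python3 -m creep '{"gripper":[1,1],"slide":[[0,0,2],[0,0,2]],"yaw":[0,0]}'
```

```text
clock: 20.45
tool_pos: [0.5081, 0.2649, 0.0356]
orientation: [0.116, 1.605, -0.106]
wrist_force: [-1.8, 0.5, 1.1]
opening: -0.0001
clock: 20.7
tool_pos: [0.5124, 0.2643, 0.0356]
orientation: [0.116, 1.605, -0.106]
wrist_force: [-1.4, -0.4, 1.8]
opening: 0.0001
clock: 20.95
tool_pos: [0.516, 0.2637, 0.0354]
orientation: [0.116, 1.606, -0.106]
wrist_force: [-8.3, 1.4, 5.6]
opening: 0.0
```

```bash
python3 -m creep '{"gripper":[1,1],"slide":[[0,0,2],[0,0,1]],"yaw":[0,0]}'; python3 - <<'E'
from h import *
t=ctrl.snapshot("top")[:,:,::-1];s=ctrl.snapshot("scene")[:,:,::-1]
cv2.imwrite("pics/c11.png",np.hstack([cv2.resize(s[90:240,240:400],None,fx=2.5,fy=2.5),cv2.resize(t[140:290,140:300],None,fx=2.5,fy=2.5)]))
E
```

```text
clock: 21.2
tool_pos: [0.5158, 0.2638, 0.0354]
orientation: [0.116, 1.612, -0.104]
wrist_force: [-5.5, 1.3, 4.0]
opening: -0.0003
```

View pics/c11.png

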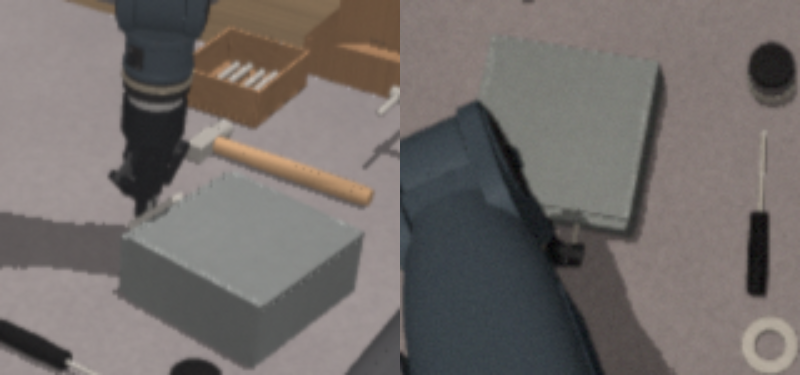

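```bash
python3 -m creep '{"gripper":[1,1,1,1,1,1,1,1,1,1],"slide":[[0,0,-5],[0,0,-15],[0,0,-20],[0,0,-10],[-15,0,0],[-30,0,0],[-40,0,0],[-40,0,0],[-30,0,0],[0,0,0]],"yaw":[0,0,0,0,0,0,0,0,0,0]}'
python3 - <<'E'
from h import *
plan([.61,-.2328,.2],82)
E
python3 -m creep '{"gripper":[0,0,0,0],"slide":[[0,0,0],[0,0,0],[0,0,0],[0,0,0]],"yaw":[0.18,0.18,0.18,0]}'
python3 - <<'E'
from h import *
plan([.61,-.2328,.2],82)
E
```

```text
clock: 22.55
tool_pos: [0.4734, 0.2697, 0.2032]
orientation: [0.118, 1.604, -0.102]
wrist_force: [0.2, 0.3, -0.5]
opening: 0.0001
clock 22.55 tcp [0.4734 0.2697 0.2032] x [-0.0352  0.0127 -0.9993] jaw deg 82.0 F [ 0.25  0.31 -0.51] T [ 0.03 -0.05  0.  ] open 0.0001 q [0.5  0.3  0.   1.3  0.03 0.64]
slide now mm [  -8.  -478.6  205. ]
yaw 0.0 (deg 0.0 ) slide after [  -8.  -478.6  205. ]
clock: 23.05
tool_pos: [0.4742, 0.2691, 0.2035]
orientation: [0.546, 1.538, -0.546]
wrist_force: [0.0, 0.3, 0.7]
opening: 0.0428
clock 23.05 tcp [0.4742 0.2691 0.2035] x [-0.0341  0.0127 -0.9993] jaw deg 50.22 F [0.04 0.33 0.67] T [ 0.05 -0.01 -0.02] open 0.0428 q [0.5  0.3  0.   1.3  0.03 1.19]
slide now mm [  -7.5 -298.8  425.6]
yaw -0.555 (deg -31.8 ) slide after [  -7.5 -478.1  204.4]
```

```bash
python3 -m creep '{"gripper":[-0.5,-0.5,-0.5,-0.5,-0.5,-0.5,-0.5,-0.5,-0.5,-0.5],"slide":[[-3,-20,30],[-3,-33,47],[0,-33,47],[0,-33,47],[0,-33,47],[0,-33,47],[0,-33,47],[0,-33,47],[0,-33,47],[0,0,0]],"yaw":[0,0,0,0,0,0,0,0,0,0]}'
python3 - <<'E'
from h import *
plan([.61,-.2328,.2],82)
t=ctrl.snapshot("top")[:,:,::-1];s=ctrl.snapshot("scene")[:,:,::-1]
cv2.imwrite("pics/s12.png",s)
cv2.imwrite("pics/c12.png",np.hstack([cv2.resize(s[90:240,240:400],None,fx=2.5,fy=2.5),cv2.resize(t[140:290,140:300],None,fx=2.5,fy=2.5)]))
E
```

```text
clock: 24.3
tool_pos: [0.6197, -0.2215, 0.1956]
orientation: [0.505, 1.549, -0.504]
wrist_force: [0.7, 0.3, -0.2]
opening: 0.0636
clock 24.3 tcp [ 0.6197 -0.2215  0.1956] x [-0.0346  0.0127 -0.9993] jaw deg 53.28 F [ 0.73  0.28 -0.18] T [ 0.03 -0.   -0.01] open 0.0636 q [-0.34  0.51  0.32  1.41  0.    0.3 ]
slide now mm [ -4.2 -14.9  -1.2]
yaw -0.501 (deg -28.7 ) slide after [ -4.2 -12.5  -8.2]
```

View pics/c12.png

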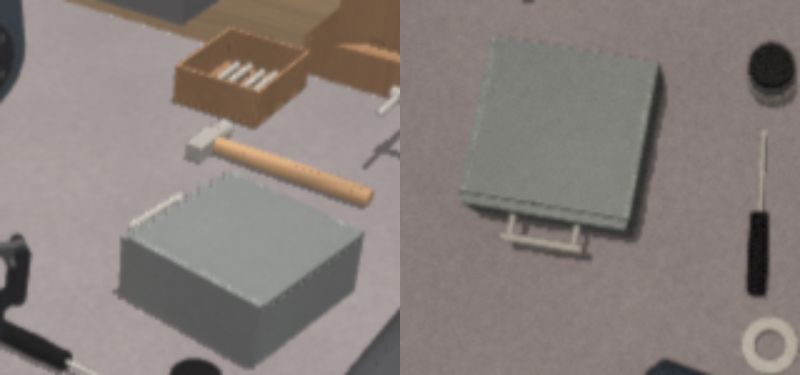

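The drawer is shut, with no gap between panel (top view) and unit, and the handle in front at about (218,236). Tool has picked up a 2° tilt; I check how turning changes it.

```bash
python3 -m creep '{"gripper":[-0.5,-0.5,-0.5,-0.5,-0.5,-0.5],"slide":[[0,0,0],[0,0,0],[0,0,0],[0,0,0],[0,0,0],[0,0,0]],"yaw":[0.18,0.18,0.18,0.18,0.18,0]}'
python3 - <<'E'
from h import *
plan([.61,-.2328,.2],82)
E
python3 -m creep '{"gripper":[-0.5,-0.5,-0.5,-0.5],"slide":[[-25,0,0],[-25,0,0],[-25,0,0],[0,0,0]],"yaw":[0,0,0,0]}'
python3 - <<'E'
from h import *
plan([.61,-.2328,.2],82)
E
```

```text
clock: 25.15
tool_pos: [0.6177, -0.2086, 0.1981]
orientation: [1.183, 1.259, -1.207]
wrist_force: [-0.1, 0.0, 0.4]
opening: 0.0639
clock 25.15 tcp [ 0.6177 -0.2086  0.1981] x [-0.0355  0.0147 -0.9993] jaw deg 1.59 F [-0.05  0.05  0.41] T [ 0.04 -0.03  0.02] open 0.0639 q [-0.33  0.5   0.3   1.41  0.    1.22]
slide now mm [-2.  -8.4 23.9]
yaw -1.403 (deg -80.4 ) slide after [ -2.  -25.   -4.3]
clock: 25.65
tool_pos: [0.6197, -0.2053, 0.2757]
orientation: [1.162, 1.274, -1.186]
wrist_force: [-0.2, 0.6, 0.0]
opening: 0.0643
clock 25.65 tcp [ 0.6197 -0.2053  0.2757] x [-0.0362  0.0153 -0.9992] jaw deg 3.25 F [-0.16  0.61  0.01] T [-0.03 -0.05 -0.  ] open 0.0643 q [-0.32  0.5   0.49  1.61  0.    1.19]
slide now mm [75.6 -8.5 28.2]
yaw -1.374 (deg -78.7 ) slide after [ 75.6 -29.3  -2.9]
```

```bash
python3 -m creep '{"gripper":[-0.5,-0.5,-0.5,-0.5,-0.5,-0.5],"slide":[[0,0,0],[0,0,0],[0,0,0],[0,0,0],[0,0,0],[0,0,0]],"yaw":[0.18,0.18,0.18,0.18,0.18,0]}'
python3 - <<'E'
from h import *
plan([.61,-.2328,.2],82)
E
python3 -m creep '{"gripper":[-0.5,-0.5,-0.5,-0.5,-0.5,-0.5],"slide":[[0,0,0],[0,0,0],[0,0,0],[0,0,0],[0,0,0],[0,0,0]],"yaw":[-0.18,-0.18,-0.18,-0.18,-0.18,0]}'
python3 - <<'E'
from h import *
plan([.61,-.2328,.2],82)
E
```

```text
clock: 26.4
tool_pos: [0.6179, -0.201, 0.2707]
orientation: [1.775, 0.72, -1.839]
wrist_force: [0.4, -0.0, 0.7]
opening: 0.0638
clock 26.4 tcp [ 0.6179 -0.201   0.2707] x [-0.0421  0.0175 -0.999 ] jaw deg -48.26 F [ 0.4  -0.02  0.65] T [ 0.02 -0.02 -0.04] open 0.0638 q [-0.32  0.5   0.48  1.6   0.    2.1 ]
slide now mm [70.4 21.4 25.7]
yaw 0.868 (deg 49.7 ) slide after [70.4 33.4  0.3]
clock: 27.15
tool_pos: [0.6166, -0.1985, 0.2672]
orientation: [1.124, 1.307, -1.153]
wrist_force: [-0.4, 0.0, -0.1]
opening: 0.0642
clock 27.15 tcp [ 0.6166 -0.1985  0.2672] x [-0.0465  0.019  -0.9987] jaw deg 6.15 F [-0.41  0.05 -0.09] T [-0.09 -0.04 -0.03] open 0.0642 q [-0.31  0.5   0.47  1.59  0.    1.15]
slide now mm [66.8 -7.3 35. ]
yaw -1.324 (deg -75.9 ) slide after [ 66.8 -35.7   1.5]
```

```bash
python3 -m creep '{"gripper":[-0.5,-0.5,-0.5,-0.5],"slide":[[23,-3,15],[25,-3,15],[25,-1,5],[0,0,0]],"yaw":[0,0,0,0]}'
python3 - <<'E'
from h import *
plan([.61,-.2328,.2],67)
E
python3 -m creep '{"gripper":[-0.5,-0.5,-0.5,-0.5,-0.5,-0.5,-0.5],"slide":[[0,0,0],[0,0,0],[0,0,0],[0,0,0],[0,0,0],[0,0,0],[0,0,0]],"yaw":[-0.17,-0.17,-0.17,-0.17,-0.17,-0.17,0]}'
python3 - <<'E'
from h import *
plan([.61,-.2328,.2],67)
E
```

```text
clock: 27.65
tool_pos: [0.6096, -0.2325, 0.1913]
orientation: [1.124, 1.307, -1.153]
wrist_force: [-0.5, 0.8, 0.8]
opening: 0.0641
clock 27.65 tcp [ 0.6096 -0.2325  0.1913] x [-0.0466  0.0192 -0.9987] jaw deg 6.11 F [-0.55  0.84  0.82] T [-0.    0.01 -0.01] open 0.0641 q [-0.36  0.52  0.31  1.41  0.    1.1 ]
slide now mm [-8.7 -0.   0.2]
yaw -1.063 (deg -60.9 ) slide after [-8.7 -0.1  0.1]
clock: 28.52
tool_pos: [0.6125, -0.2305, 0.1998]
orientation: [0.333, 1.588, -0.32]
wrist_force: [-0.0, -0.5, -1.0]
opening: 0.0639
clock 28.52 tcp [ 0.6125 -0.2305  0.1998] x [-0.0387  0.0168 -0.9991] jaw deg 66.27 F [-0.02 -0.55 -0.95] T [-0.06 -0.07  0.03] open 0.0639 q [-0.36  0.51  0.32  1.42  0.    0.05]
slide now mm [-0.2 -3.1 -1.3]
yaw -0.013 (deg -0.7 ) slide after [-0.2 -3.1 -1.4]
```

```bash
python3 -m creep '{"gripper":[-0.5,-0.5,-0.5,-0.5,-0.5,-0.5,-0.5,-0.5,-0.5,-0.5],"slide":[[0,0,0],[0,0,0],[0,0,0],[0,0,0],[0,0,0],[0,0,0],[0,0,0],[0,0,0],[0,0,0],[0,0,0]],"yaw":[0.02,-0.02,0.02,-0.02,0.02,-0.02,0.02,-0.02,0.02,-0.02]}'
python3 - <<'E'
from h import *
plan([.61,-.2328,.2],67)
E
```

```text
clock: 29.78
tool_pos: [0.6127, -0.2302, 0.2007]
orientation: [0.341, 1.586, -0.327]
wrist_force: [0.0, -0.7, 0.8]
opening: 0.0641
clock 29.77 tcp [ 0.6127 -0.2302  0.2007] x [-0.0379  0.0165 -0.9991] jaw deg 65.73 F [ 0.04 -0.75  0.83] T [-0.01 -0.04 -0.04] open 0.0641 q [-0.36  0.51  0.32  1.43  0.    0.06]
slide now mm [ 0.8 -3.5 -1.4]
yaw -0.022 (deg -1.3 ) slide after [ 0.8 -3.4 -1.5]
```

```bash
python3 -m creep '{"gripper":[-0.5,-0.5,-0.5,-0.5,-0.5,-0.5,-0.5,-0.5,-0.5],"slide":[[40,-3,-1],[15,0,0],[0,0,0],[0,0,0],[0,0,0],[0,0,0],[0,0,0],[0,0,0],[0,0,0]],"yaw":[0,0,0.17,-0.17,0.17,-0.17,0.17,-0.17,0]}'
python3 - <<'E'
from h import *
plan([.61,-.2328,.2],67)
E
```

```text
clock: 30.9
tool_pos: [0.611, -0.2318, 0.1485]
orientation: [0.341, 1.581, -0.329]
wrist_force: [-0.1, 0.1, 0.6]
opening: 0.0639
clock 30.9 tcp [ 0.611  -0.2318  0.1485] x [-0.0333  0.015  -0.9993] jaw deg 65.62 F [-0.06  0.13  0.65] T [0.05 0.03 0.  ] open 0.0639 q [-0.36  0.52  0.21  1.3   0.    0.06]
slide now mm [-51.5  -1.3  -2.3]
yaw -0.024 (deg -1.4 ) slide after [-51.5  -1.2  -2.4]
```

```bash
python3 -m creep '{"gripper":[-0.5,-0.5,-0.5,-0.5,-0.5,-0.5,-0.5,-0.5,-0.5,-0.5],"slide":[[-55,0,0],[50,0,0],[10,0,0],[0,0,0],[0,0,0],[0,0,0],[0,0,0],[0,0,0],[0,0,0],[0,0,0]],"yaw":[0,0,0,-0.18,-0.18,-0.18,-0.18,-0.18,-0.18,-0.18]}'
python3 - <<'E'
from h import *
plan([.61,-.2328,.15],67)
E
```

```text
clock: 32.15
tool_pos: [0.6148, -0.2328, 0.1535]
orientation: [-0.648, 1.485, 0.682]
wrist_force: [-0.6, 0.3, 0.1]
opening: 0.0644
clock 32.15 tcp [ 0.6148 -0.2328  0.1535] x [-0.025   0.0121 -0.9996] jaw deg 138.66 F [-0.61  0.27  0.15] T [ 0.02 -0.07 -0.01] open 0.0644 q [-0.36  0.52  0.22  1.3   0.   -1.21]
slide now mm [ 3.6  3.5 -3.1]
yaw 1.251 (deg 71.7 ) slide after [ 3.6 -1.9 -4.4]
```

```bash
python3 -m creep '{"gripper":[-0.5,-0.5,-0.5,-0.5,-0.5,-0.5,-0.5,-0.5,-0.5,-0.5],"slide":[[-55,0,0],[50,0,0],[12,0,0],[0,0,0],[0,0,0],[0,0,0],[0,0,0],[0,0,0],[0,0,0],[0,0,0]],"yaw":[0,0,0,0.18,0.18,0.18,0.18,0.18,0.18,0.18]}'
python3 - <<'E'
from h import *
plan([.61,-.2328,.15],67)
E
```

```text
clock: 33.4
tool_pos: [0.6191, -0.2342, 0.1604]
orientation: [0.367, 1.556, -0.36]
wrist_force: [0.3, 0.1, -0.6]
opening: 0.064
clock 33.4 tcp [ 0.6191 -0.2342  0.1604] x [-0.0147  0.0083 -0.9999] jaw deg 63.51 F [ 0.33  0.11 -0.58] T [-0.03 -0.03  0.06] open 0.064 q [-0.36  0.52  0.23  1.3   0.    0.1 ]
slide now mm [10.5 -2.8 -8.6]
yaw -0.061 (deg -3.5 ) slide after [10.5 -2.3 -8.8]
```

```bash
python3 -m creep '{"gripper":[-0.5,-0.5,-0.5,-0.5,-0.5,-0.5,-0.5,-0.5,-0.5,-0.5],"slide":[[-50,0,-4],[50,-2,-6],[15,0,0],[0,0,0],[0,0,0],[0,0,0],[0,0,0],[0,0,0],[0,0,0],[0,0,0]],"yaw":[0,0,0,-0.18,-0.18,-0.18,-0.18,0.18,0.18,0.18]}'
python3 - <<'E'
from h import *
plan([.61,-.2328,.15],67)
E
```

```text
clock: 34.65
tool_pos: [0.6159, -0.2335, 0.1598]
orientation: [0.222, 1.562, -0.217]
wrist_force: [-0.0, 1.2, 0.9]
opening: 0.0643
clock 34.65 tcp [ 0.6159 -0.2335  0.1598] x [-0.0023  0.0038 -1.    ] jaw deg 73.99 F [-0.04  1.22  0.86] T [-0.05 -0.04  0.03] open 0.0643 q [-0.36  0.5   0.2   1.28  0.   -0.08]
slide now mm [ 9.8 -0.9 -5.8]
yaw 0.122 (deg 7.0 ) slide after [ 9.8 -1.6 -5.7]
```

```bash
python3 -m creep '{"gripper":[-0.5,-0.5,-0.5,-0.5,-0.5,-0.5,-0.5],"slide":[[10,-1,-6],[10,0,0],[10,0,0],[10,0,0],[5,0,0],[0,0,0],[0,0,0]],"yaw":[0,0,0,0,0,0,0]}'
python3 - <<'E'
from h import *
plan([.61,-.2328,.089],67)
im=ctrl.snapshot("scene")[:,:,::-1]
im=cv2.resize(im[190:320,150:290],None,fx=4,fy=4,interpolation=2)
s=ctrl.get_state();R=Ro.from_rotvec(s["orientation"]).as_matrix();p=s["tool_pos"]
for q,c in ((p,(0,255,0)),([.61,-.2328,.126],(0,0,255))):
    u=(proj("scene",q)-[150,190])*4; cv2.circle(im,tuple(int(v) for v in u),3,c,-1)
cv2.imwrite("pics/c13.png",im)
E
```

```text
clock: 35.52
tool_pos: [0.6101, -0.2328, 0.1128]
orientation: [0.215, 1.563, -0.209]
wrist_force: [0.0, -0.9, 0.4]
opening: 0.0641
clock 35.52 tcp [ 0.6101 -0.2328  0.1128] x [-0.0019  0.0037 -1.    ] jaw deg 74.52 F [ 0.03 -0.89  0.44] T [-0.05 -0.   -0.04] open 0.0641 q [-0.37  0.51  0.1   1.16  0.   -0.1 ]
slide now mm [23.8 -0.1 -0. ]
yaw 0.131 (deg 7.5 ) slide after [23.8 -0.1  0. ]
```

View pics/c13.png

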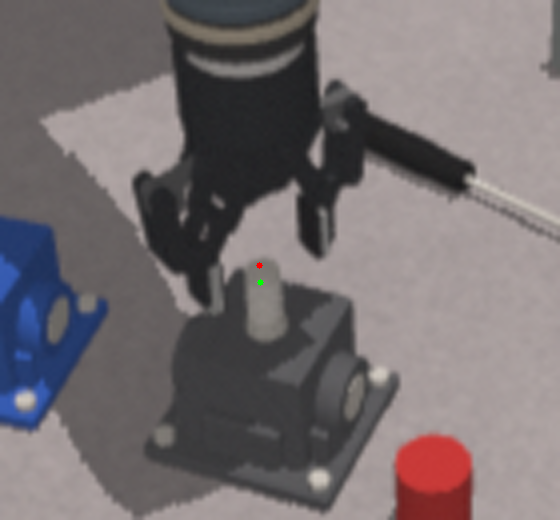

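The handle stands centred between the open fingers (handle top marked near (215,256) in the full picture). Lower and close.

```bash
python3 -m creep '{"gripper":[-0.5,-0.5,-0.5,-0.5,-0.5,0],"slide":[[8,0,0],[8,0,0],[5,0,0],[2,0,0],[0,0,0],[0,0,0]],"yaw":[0,0,0,0,0,0]}'
python3 - <<'E'
from h import *
plan([.61,-.2328,.09],67)
E
```

```text
clock: 36.33
tool_pos: [0.6102, -0.2328, 0.0884]
orientation: [0.215, 1.562, -0.209]
wrist_force: [0.0, -0.4, -0.3]
opening: 0.0473
clock 36.33 tcp [ 0.6102 -0.2328  0.0884] x [-0.0014  0.0035 -1.    ] jaw deg 74.52 F [ 0.03 -0.37 -0.26] T [-0.03 -0.02  0.03] open 0.0473 q [-0.37  0.53  0.06  1.11  0.   -0.1 ]
slide now mm [-1.5 -0.  -0.2]
yaw 0.131 (deg 7.5 ) slide after [-1.5 -0.1 -0.2]
```

```bash
python3 -m creep '{"gripper":[0.2,0.3,0.4,0.4,0.5,0.6,0.7],"slide":[[-1,0,0],[0,0,0],[0,0,0],[0,0,0],[0,0,0],[0,0,0],[0,0,0]],"yaw":[0,0,0,0,0,0,0]}' 20
python3 -m creep '{"gripper":[1,1,1],"slide":[[0,0,0],[0,0,0],[0,0,0]],"yaw":[0,0,0]}' 20
python3 - <<'E'
from h import *
plan([.61,-.2328,.09],67)
M=Ro.from_rotvec(ctrl.get_state()["orientation"]).as_matrix();print("F tool",[(M.T@ctrl.get_state()["wrist_force"]).round(2) for _ in range(1)], "T",M.T@ctrl.get_state()["torque"])
E
```

```text
clock: 37.2
tool_pos: [0.6105, -0.2331, 0.0902]
orientation: [0.214, 1.561, -0.21]
wrist_force: [-1.1, -0.8, 0.6]
opening: 0.0193
clock: 37.58
tool_pos: [0.6105, -0.2331, 0.0902]
orientation: [0.214, 1.561, -0.21]
wrist_force: [0.4, -0.1, -0.0]
opening: 0.0194
clock 37.58 tcp [ 0.6105 -0.2331  0.0902] x [-5.0e-04  2.8e-03 -1.0e+00] jaw deg 74.52 F [ 0.45 -0.08 -0.02] T [-0.08  0.06  0.  ] open 0.0194 q [-0.37  0.53  0.07  1.11  0.   -0.1 ]
slide now mm [ 0.2  0.2 -0.5]
yaw 0.131 (deg 7.5 ) slide after [ 0.2  0.1 -0.5]
F tool [array([0.02, 0.04, 0.45])] T [-0.00246884  0.03458369 -0.08911671]
```

```bash
python3 -m creep '{"gripper":[1,1,1,1,1],"slide":[[0,0,0],[0,0,0],[-3,0,0],[-3,0,0],[0,0,0]],"yaw":[0,0,0,0,0]}' 45
python3 - <<'E'
from h import *
plan([.6105,-.2331,.1202])
M=Ro.from_rotvec(ctrl.get_state()["orientation"]).as_matrix();print("F tool",(M.T@ctrl.get_state()["wrist_force"]).round(2))
E
```

```text
clock: 38.2
tool_pos: [0.6101, -0.2328, 0.0958]
orientation: [0.215, 1.563, -0.21]
wrist_force: [-0.1, 1.1, -3.0]
opening: 0.0189
clock 38.2 tcp [ 0.6101 -0.2328  0.0958] x [-0.0018  0.0036 -1.    ] jaw deg 74.52 F [-0.12  1.07 -3.02] T [-0.1  -0.12  0.06] open 0.0189 q [-0.37  0.52  0.08  1.13  0.   -0.1 ]
slide now mm [-24.4  -0.1   0.4]
F tool [ 3.02  0.99 -0.39]
```

```bash
python3 -m creep '{"gripper":[1,1,1,1,1,1],"slide":[[-3,0,0.4],[-3,0,0],[-3,0,0],[-3,0,0],[0,0,0],[0,0,0]],"yaw":[0,0,0,0,0,0]}'
python3 - <<'E'
from h import *
plan([.6105,-.2331,.1202])
M=Ro.from_rotvec(ctrl.get_state()["orientation"]).as_matrix();print("F tool",(M.T@ctrl.get_state()["wrist_force"]).round(2))
E
```

```text
clock: 38.95
tool_pos: [0.6103, -0.2328, 0.1086]
orientation: [0.215, 1.563, -0.209]
wrist_force: [0.4, -0.1, -2.6]
opening: 0.0186
clock 38.95 tcp [ 0.6103 -0.2328  0.1086] x [-0.0022  0.0039 -1.    ] jaw deg 74.52 F [ 0.36 -0.11 -2.64] T [ 0.02 -0.02 -0.  ] open 0.0186 q [-0.37  0.52  0.1   1.15  0.   -0.1 ]
slide now mm [-11.6  -0.2   0.2]
F tool [ 2.63 -0.02  0.38]
```

```bash
python3 -m creep '{"gripper":[1,1,1,1,1,1],"slide":[[-3,0,0.2],[-3,0,0],[-3,0,0],[-2,0,0],[0,0,0],[0,0,0]],"yaw":[0,0,0,0,0,0]}'
python3 - <<'E'
from h import *
plan([.6105,-.2331,.1202])
M=Ro.from_rotvec(ctrl.get_state()["orientation"]).as_matrix();print("F tool",(M.T@ctrl.get_state()["wrist_force"]).round(2))
s=ctrl.snapshot("scene")[:,:,::-1];cv2.imwrite("pics/s14.png",s)
cv2.imwrite("pics/t14.png",ctrl.snapshot("top")[:,:,::-1])
cv2.imwrite("pics/c14.png",cv2.resize(s[190:320,150:290],None,fx=4,fy=4,interpolation=2))
E
```

```text
clock: 39.7
tool_pos: [0.6105, -0.2329, 0.1203]
orientation: [0.215, 1.563, -0.209]
wrist_force: [-0.0, 0.4, -3.4]
opening: 0.019
clock 39.7 tcp [ 0.6105 -0.2329  0.1203] x [-0.0022  0.0039 -1.    ] jaw deg 74.53 F [-0.04  0.43 -3.4 ] T [-0.02 -0.03 -0.06] open 0.019 q [-0.37  0.51  0.12  1.18  0.   -0.1 ]
slide now mm [ 0.1 -0.2  0. ]
F tool [ 3.4   0.39 -0.15]
```

View pics/c14.png

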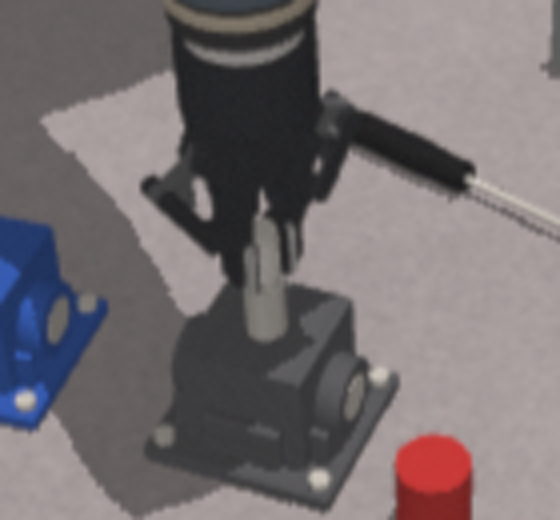

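View pics/t14.png

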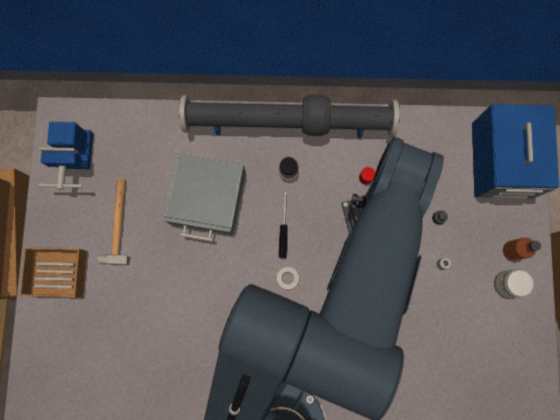

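```bash
for i in 1 2 3 4; do python3 -m creep '{"gripper":[1],"slide":[[0,0,0]],"yaw":[0]}' | grep -E "wrist|tool_pos|opening"; done
```

```text
tool_pos: [0.6105, -0.2329, 0.1202]
wrist_force: [-0.5, 0.8, -2.8]
opening: 0.019
tool_pos: [0.6104, -0.2329, 0.1201]
wrist_force: [0.9, 0.7, -3.5]
opening: 0.0187
tool_pos: [0.6104, -0.2329, 0.12]
wrist_force: [0.1, -0.6, -3.3]
opening: 0.0187
tool_pos: [0.6104, -0.2329, 0.12]
wrist_force: [-0.3, -0.3, -3.1]
opening: 0.0194
```

Side forces average about zero (only noise), the gauge's weight is a steady 3.2 N or so, and the pose is stable. Handing in.

```bash
python3 - <<'E'
from bench import ctrl
print(ctrl.job_done()); s=ctrl.get_state(); print(s["clock"],s["tool_pos"],s["wrist_force"],s["opening"])
E
```

```text
the job is handed in; nothing more can be done
None
the job is handed in; nothing more can be done
```

The job is handed in at about 40 s of the 58 s allowed. I lifted the cap off, stood it in the drawer and pushed the drawer shut. I then gripped the gauge by its handle, raised it 30 mm and am still holding it there.

**Last checks:**
- **Drawer:** the pictures show no gap at the panel, and the push stopped hard at about 8 N. The cap was standing clear inside before the drawer shut, but it could not be seen afterwards.
- **Gauge:** the TCP rose from 0.090 to 0.120 m, so about half the shank should still be in the bore. It carries a steady weight of about 3.2 N. Side forces average near zero, which suggests it is not leaning on the bore. The tool is upright to about 0.25°, and the grip reads 19 mm on the 20 mm handle at 45 N.
- **Bystanders:** they look unmoved in the last top view.

**What disagreed:**
- **Cameras:** the two views differed by about 3 mm on the gauge and cap, and by up to 10 mm on the drawer unit's edges. I worked between them.
- **Tool tilt:** the tool drifted to about 2.9° of tilt on the way. I brought it back to about 0.25° with up, down and turning moves above the housing before gripping the gauge.
- **Final state:** the robot reports no state after the job is handed in, so the readings above are from just before.

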